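# Put the decorating kit away

### The job

Put the decorating kit away: lift every pair of ear defenders out of the crate and hang it over the rail, with the rail under its crown pad and a cup on either side, and move the paint tin from the tool tray to stand upright in the crate. Lay every brush and scraper flat in the tool tray, each in a compartment of its own with its head towards the orange end. Leave the bottle, the jar and the carton where they are.

Things in the scene. Friction and masses are not known exactly. Their poses are not given: they have to be found in the camera images.
- ear_yellow: Yellow ear defenders, may be absent: rigid U opening down, 110 (own x) x 50 (y) x 125 tall, 0.18 kg. Origin: centre of the cups' underside. Cups 28x50x60 high at x=+/-41, 47 clear between. Crown pad 50 (x) x 26 (y), z=97 to 125: grip it from above across y, fingertips above z=97 to clear the rail. Stands in the crate, y along the crate's. Hung: rail runs along its y under the pad.
- ear_yellow_under (a point): Centre of the underside of the crown pad of the yellow ear defenders, 97 above the origin; 6 mm above the rail's axis when it hangs.
- ear_red: Red ear defenders, may be absent: rigid U opening down, 110 (own x) x 50 (y) x 125 tall, 0.18 kg. Origin: centre of the cups' underside. Cups 28x50x60 high at x=+/-41, 47 clear between. Crown pad 50 (x) x 26 (y), z=97 to 125: grip it from above across y, fingertips above z=97 to clear the rail. Stands in the crate, y along the crate's. Hung: rail runs along its y under the pad.
- ear_red_under (a point): Centre of the underside of the crown pad of the red ear defenders, 97 above the origin; 6 mm above the rail's axis when it hangs.
- ear_blue: Blue ear defenders, may be absent: rigid U opening down, 110 (own x) x 50 (y) x 125 tall, 0.18 kg. Origin: centre of the cups' underside. Cups 28x50x60 high at x=+/-41, 47 clear between. Crown pad 50 (x) x 26 (y), z=97 to 125: grip it from above across y, fingertips above z=97 to clear the rail. Stands in the crate, y along the crate's. Hung: rail runs along its y under the pad.
- ear_blue_under (a point): Centre of the underside of the crown pad of the blue ear defenders, 97 above the origin; 6 mm above the rail's axis when it hangs.
- brush_a: Flat paint brush, pale wooden handle and black bristles, may be absent; rigid, 160 long, 0.1 kg, lies flat on the mat. Origin: underside, middle of its length; x towards the head, z up. Handle 22 wide, 16 high, x=-80 to 15: grip it across near x=-5 (balance near x=10). Ferrule 46 wide, 16 high, to x=35; head 46 wide, 12 high, to x=80. May get knocked aside.
- brush_a_head (a point): A point in the head of that tool, 75 ahead of its origin along x and 6 above its underside.
- brush_b: Flat paint brush, red handle and dark brown bristles, may be absent; rigid, 160 long, 0.1 kg, lies flat on the mat. Origin: underside, middle of its length; x towards the head, z up. Handle 22 wide, 16 high, x=-80 to 15: grip it across near x=-5 (balance near x=10). Ferrule 46 wide, 16 high, to x=35; head 46 wide, 12 high, to x=80. May get knocked aside.
- brush_b_head (a point): A point in the head of that tool, 75 ahead of its origin along x and 6 above its underside.
- scraper: Paint scraper, blue handle and wide bare-metal blade, may be absent; rigid, 160 long, 0.1 kg, lies flat on the mat. Origin: underside, middle of its length; x towards the head, z up. Handle 22 wide, 16 high, x=-80 to 15: grip it across near x=-5 (balance near x=10). Ferrule 46 wide, 16 high, to x=35; head 50 wide, 12 high, to x=80. May get knocked aside.
- scraper_head (a point): A point in the head of that tool, 75 ahead of its origin along x and 6 above its underside.
- tin: Paint tin, steel with a green band, closed, 56 diameter, 75 tall, 0.3 kg. Origin: centre of its underside. At first it stands in the middle compartment of the tray.
- tray: Grey tool tray, fixed, 210 (x) x 256 (y), floor 5 thick. Origin: centre of its underside. Three compartments side by side, centred at y = -83.5, 0 and 83.5, each 198 long (along x) and 79 wide, between 5 mm walls whose tops are 25 above the bench. Its +x end has an orange wall and an orange strip on the floor.
- crate: Black crate with a green rim, fixed, 137 (x) x 225 (y) outside, 60 high, walls and floor 5 thick. Origin: centre of its underside.
- rail: Steel rail on two posts, fixed: a horizontal round bar 12 diameter, 280 long, along the stand's y, its axis 150 above the bench. Posts 14 diameter at y = -140 and +140, on feet 120 x 30. Origin: on the bench under the middle of the bar.
- rail_mid (a point): Middle of the rail, on its axis (150 above the bench); axes as the stand.
- mat: Black rubber mat, fixed, 170 x 250 x 3 thick; the brushes and the scraper lie on it at first. Origin: centre of its underside.
- spray: Blue bottle with red cap, 60 diameter, 160 tall; a bystander to leave alone. Origin: centre of its underside.
- jar: Amber jar with a white lid, 70 diameter, 90 tall; a bystander to leave alone. Origin: centre of its underside.
- cartons: Cardboard carton, 50 (x) x 140 x 50 high; a bystander to leave alone. Origin: centre of its underside.
Mind the look-alikes: they are no part of the job. What is shaped like the ear_blue but turquoise is not meant.

How it is judged:
By the outcome, as a careful person would: the job done as asked, in the order asked, and still so for the second after the job is handed in, with the robot touching nothing.
Of ear_yellow, ear_red, ear_blue only 2 to 3 are there at a start; the rules pass over those that are not, and their reading is None.
Of brush_a, brush_b, scraper only 2 to 3 are there at a start; the rules pass over those that are not, and their reading is None.
At some moment in a run one of brush_a, brush_b, scraper may be knocked a few centimetres aside while the robot is not near it.
It also fails if it takes over 210 s, if anything falls off the work surface, if the arm or the gripper's body presses on something with over 40 N, if the wrist force passes 120 N, or if a joint passes its speed limit or range.

### The arm

A 6-joint arm with a two-finger parallel gripper is mounted at the origin on the work surface. World frame = base frame: x ahead of the robot, y to its left, z up, the work surface at z = 0. Lengths are in m, angles in degrees, forces in N, time in s.
With the tool pointing down it reaches from about 0.25 to 0.725 m from the base axis. Payload 9.7 kg.
Tool frame: the origin (TCP) lies between the finger pads; the fingertips stand bot.tcp_to_tips ahead of it and the grasp point (between the pads) lies 2 mm behind it (bot.tcp_to_tips is the distance from the TCP to the fingertips, in m); z points along the fingers, y is the line along which they close (so a half turn about z gives the same grasp; the last joint's range is limited). The gripper opens to 85 mm and grips with 20 to 120 N. Pads are 22 mm wide; open, the fingers measure 114 mm over their backs; the gripper's body (76 mm by 85 mm) begins 54 mm behind the grasp point. The pads swing forward as they close: fully open they stand 13 mm farther back than shut.
Start: joints at [-69.041, 4.979, 10.078, 95.1, 0, 90], TCP at [0.197, -0.514, 0.248] pointing down, gripper open.
Joint ranges: [-179.16, 179.16], [-48.56, 103.87], [-65.8, 70.77], [-126.05, 130.52], [-82.76, 87.17], [-180, 180]. Speed limits (degrees/s): [127.2, 127.2, 147.25, 180, 180, 180].

### API

Orientations are given as [roll, pitch, yaw] about the fixed x, y, z axes, in that order (R = Rz(yaw) Ry(pitch) Rx(roll)).
In Python, from workcell import sensors, camera, camera_params, bot gives the robot as it stands.
- The arm moves only by the tool apply_moves, never from a script. Its argument "motion" is a list of rows, each an object with "jaw": the opening, from -1 (shut) to 1 (fully open); "xyz": the shift along the tool's x, y, z in mm, a list of three; "twist": the turn about the tool's z in rad. A call has 1 to 5 rows; each row is the pose to reach, as a shift and turn from the pose commanded when the call began, along the tool's axes at that moment; what a row does not reach only later rows make up. A row lasts 1/8 s, in which the tool goes at most 62.5 mm and 10.7 degrees, less where a joint would pass 70% of its speed; a pose out of reach is approached as far as the arm can. A call with a gripper value outside its range is refused whole. The fingers move at their own pace and stop on an object; "grip_force" is the grip in N (left out, the last holds). Time passes only in rows, so rows that repeat a pose let the fingers close. It gives the time, the measured TCP pose, the force, the opening and the grip force at its end, in the units of the state.
- sensors.get_obs(): the state, without advancing time (a new reading comes with each control period).
- camera(name): name is "scene" or "top" or "wrist"; returns (picture, depth): 420x560x3 uint8, red, green, blue; 420x560 float32, m along the optical axis (not along the pixel's ray), 0 where there is no reading.
- camera_params(name): a dict with "mtx" (3x3 intrinsics, pixels), "rvec" (rotation vector, rad) and "tvec" (3), from world to camera coordinates, as OpenCV has them. Camera axes: x right, y down, z forward; pixel columns grow to the right and rows downward; lengths in m; the calibration is good to about 2 mm. The wrist camera is an equidistant fisheye: a pixel r from the principal point sees the ray r / f radians off the axis. A picture is of the moment at which its call begins: read the wrist's pose just before it. camera_params takes no time and is no camera call; for the wrist camera it gives the pose at the moment of the call.
- bot.job_done(): hands the job in; it is judged then, once.
The state is a dict: "time": time; "q": joint angles; "qd": joint speeds; "joint_efforts": joint torques, N m; "ee_pos": TCP position; "tcp_rot": TCP orientation; "wrist_force": force on the tool from outside, world axes, zero at the start; "torque": the same for the moment, N m; "opening": finger opening in m; "grasp_force": force on a finger pad.
Only numpy, scipy, OpenCV 4.12 (cv2) and the standard library are available. Lean on these libraries where they do the work, as an engineer would, in place of code of your own. Each camera call takes 0.05 s, during which the arm holds its last target. There are 200 camera calls.

## Working session

There is one attempt and no reset: what is moved stays moved. The work goes in short steps, Python scripts to look and compute and a tool call to move; the robot and the scene stay as the last step left them, time stands still between calls to the robot, and variables do not carry over. Pictures are saved under pics/ and viewed, at most 14 in all, crops included, and the job is handed in when it is done.

Besides the shell and the picture viewer there is one more tool, called after "Request:" as a command line: name --argument value ..., lists and objects as JSON in quotes. apply_moves: Moves the arm, as the interface text tells. Its arguments: {"type":"object","properties":{"motion":{"type":"array","items":{"type":"object","properties":{"jaw":{"type":"number"},"xyz":{"type":"array","items":{"type":"number"}},"twist":{"type":"number"}}}},"grip_force":{"type":"number"}},"required":["motion"]}

```bash
ls; mkdir -p pics
python3 - <<'E'
from workcell import sensors,camera,camera_params,bot
import cv2,numpy as np
for n in("top","scene"):
    p,d=camera(n); cv2.imwrite(f"pics/{n}0.png",p[:,:,::-1]); np.savez(f"{n}0.npz",p=p,d=d)
    print(n,camera_params(n))
print(sensors.get_obs(),bot.tcp_to_tips)
E
```

```text
pics
top {'mtx': array([[388.13550497,   0.        , 278.68475739],
       [  0.        , 388.13550497, 215.23414751],
       [  0.        ,   0.        ,   1.        ]]), 'rvec': array([ 2.13919136, -2.04468711,  0.24394559]), 'tvec': array([-0.01203869,  0.62624965,  0.98997626])}
scene {'mtx': array([[506.57918063,   0.        , 279.2810119 ],
       [  0.        , 506.57918063, 199.92184258],
       [  0.        ,   0.        ,   1.        ]]), 'rvec': array([ 2.05552925,  1.05177022, -0.50282725]), 'tvec': array([-0.34849387, -0.23984186,  1.77103144])}
{'time': 0.1, 'q': array([-6.90407930e+01,  5.00793335e+00,  1.00388597e+01,  9.50997792e+01,
        6.11718508e-04,  8.99996515e+01]), 'qd': array([ 0.01589615, -0.02195429,  0.05461121, -0.08513341,  0.00787556,
       -0.04895236]), 'joint_efforts': array([ 1.57262151e-03, -5.21561301e+01,  4.65654480e+01,  1.59647665e-02,
        2.82821412e-05, -7.30268624e-06]), 'ee_pos': array([ 0.19667224, -0.51343304,  0.2476529 ]), 'tcp_rot': array([-1.79931147e+02, -6.12136842e-04,  2.09595548e+01]), 'wrist_force': array([0.21178071, 0.06660849, 0.00720354]), 'torque': array([-0.04280205,  0.04295102, -0.00481184]), 'grasp_force': 0.0, 'opening': 0.08522953916152598} 0.017
```

View pics/top0.png

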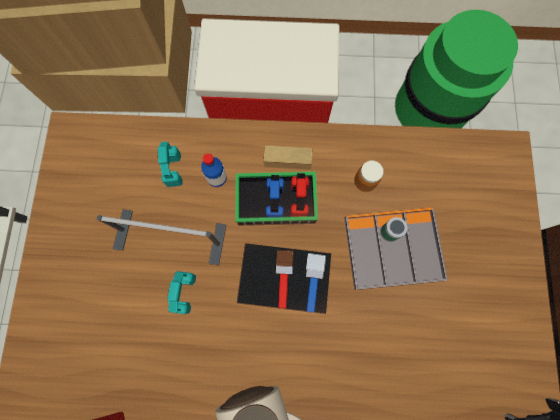

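View pics/scene0.png

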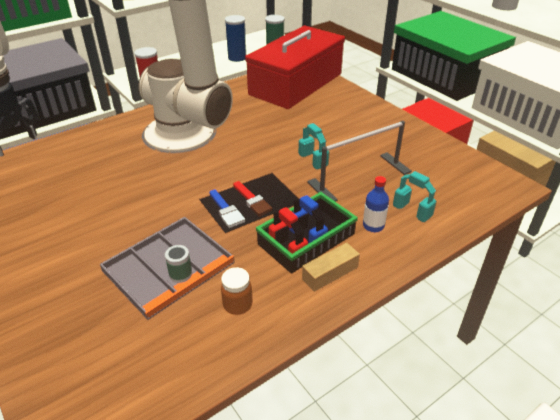

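The top view shows blue ears at (275,185) and red ears at (301,185) in the crate. The tin is at (396,228), the red-handled brush at (284,280), the scraper at (315,283), and the rail runs (100,218)–(208,235). There is no yellow pair and no pale brush. The turquoise pairs are decoys.

```bash
cat > h.py <<'E'
import cv2,numpy as np
from workcell import sensors,camera,camera_params,bot
def world(name,d):
    c=camera_params(name);R=cv2.Rodrigues(np.array(c["rvec"]))[0];K=c["mtx"]
    v,u=np.indices(d.shape)
    P=np.stack([(u-K[0,2])/K[0,0]*d,(v-K[1,2])/K[1,1]*d,d],-1)
    W=(P-np.ravel(c["tvec"]))@R; W[d<=0]=np.nan; return W
def shoot(name="top"):
    p,d=camera(name); return p,cv2.cvtColor(p,cv2.COLOR_RGB2HSV),world(name,d)
def hue(h,lo,hi,s=120,v=40):
    H=h[...,0].astype(int); m=(H>=lo)&(H<=hi) if lo<=hi else (H>=lo)|(H<=hi)
    return m&(h[...,1]>=s)&(h[...,2]>=v)
def box(W,x0,x1,y0,y1,z0,z1):
    return (W[...,0]>x0)&(W[...,0]<x1)&(W[...,1]>y0)&(W[...,1]<y1)&(W[...,2]>z0)&(W[...,2]<z1)
def rect(P):
    (c,s,a)=cv2.minAreaRect((P[:,:2]*1000).astype(np.float32))
    return [round(v,1) for v in (*c,*s,a)],"n",len(P),"z",np.round(np.nanpercentile(P[:,2],[5,50,95])*1000,1)
def axis(P):
    c=P.mean(0);_,_,v=np.linalg.svd(P-c,full_matrices=False);d=v[0]*np.sign(v[0][np.argmax(abs(v[0]))])
    return np.round(c*1000,1),np.round(d,4),np.round(np.percentile((P-c)@d,[0,100])*1000,1)
def go(x,y,z,yaw=None):
    "shift in tool axes (mm) and twist (rad) to reach a grip pose, mm"
    s=sensors.get_obs();p=s["ee_pos"]*1000;a=np.radians(s["tcp_rot"][2])
    d=np.array([x,y,z])-p
    out=[d[0]*np.cos(a)+d[1]*np.sin(a),d[0]*np.sin(a)-d[1]*np.cos(a),-d[2]]
    print("go",np.round(out,1),"twist",None if yaw is None else round(float(a-np.radians(yaw)),4))
E
python3 - <<'E'
from h import *
p,h,W=shoot()
for u,v in [(240,195),(275,210),(301,210),(396,228),(284,280),(315,283),(150,224),(398,250),(214,172),(370,175),(288,156),(400,350)]: print((u,v),np.round(W[v,u]*1000))
inb=lambda *a:box(W,*a)
def R(n,m):
    P=W[m]
    print(n,rect(P) if len(P)>5 else len(P))
g=hue(h,45,80,120)
R("crate rim",g&inb(.2,.8,-.1,.3,.05,.075))
for n,a in(("blue",(105,125)),("red",(170,8))):
    m=hue(h,*a)&inb(.35,.75,-.1,.2,.03,.2)
    R(n+" all",m);R(n+" pad",m&inb(0,1,-1,1,.112,.14))
    t=hue(h,*a,100)&inb(.2,.6,-.3,.2,.008,.03); R(n+" handle",t); print(axis(W[t][:,:2]))
rl=inb(.3,.8,.1,.7,.135,.17); R("rail",rl); print(axis(W[rl]))
o=hue(h,5,20,180)&inb(.3,.8,-.6,0,-.01,.04);R("orange",o);
t=inb(.3,.75,-.5,-.05,.015,.035);R("traywalls",t)
R("tin",inb(.3,.75,-.5,-.05,.066,.09)&inb(.3,.65,-.5,-.05,0,1))
E
```

```text
(240, 195) [700. 135.   2.]
(275, 210) [636.  27.  93.]
(301, 210) [644. -44.  74.]
(396, 228) [ 604. -303.   80.]
(284, 280) [455.  -6.  17.]
(315, 283) [451. -93.  18.]
(150, 224) [570. 339. 153.]
(398, 250) [ 556. -329.    6.]
(214, 172) [732. 198. 108.]
(370, 175) [ 748. -231.   91.]
(288, 156) [812.  -3.  48.]
(400, 350) [ 283. -329.   -1.]
crate rim ([684.5, 27.6, 142.8, 228.7, 3.9], 'n', 742, 'z', array([55. , 60.1, 63.5]))
blue all ([689.3, 103.6, 192.7, 120.7, 89.8], 'n', 520, 'z', array([ 49.6,  98.7, 131.3]))
blue pad ([703.1, 109.5, 193.3, 55.8, 77.9], 'n', 213, 'z', array([114.4, 128.7, 131.9]))
blue handle ([420.5, -84.2, 22.1, 92.9, 84.9], 'n', 278, 'z', array([14.8, 18.5, 22.2]))
(array([419.8, -83.9]), array([ 0.9955, -0.0946]), array([-45.7,  47.3]))
red all ([692.6, 67.3, 266.4, 109.2, 88.8], 'n', 453, 'z', array([ 44.8,  68.7, 132.5]))
red pad ([694.9, -38.7, 55.9, 24.2, 2.0], 'n', 194, 'z', array([120.1, 128.9, 132.7]))
red handle ([454.9, 2.8, 45.1, 150.3, 84.2], 'n', 272, 'z', array([14.2, 18.1, 22.2]))
(array([426.8,  -3.2]), array([1.    , 0.0028]), array([-47.5, 104. ]))
rail ([666.3, 318.5, 293.3, 216.5, 84.0], 'n', 673, 'z', array([149.4, 155.3, 160.4]))
(array([594.7, 308.2, 154.9]), array([-0.4491,  0.8935, -0.0037]), array([-172.8,  156.6]))
orange ([607.6, -161.8, 217.0, 517.6, 32.9], 'n', 776, 'z', array([ 1.9,  6.5, 28. ]))
traywalls ([572.5, -247.0, 361.7, 395.9, 6.4], 'n', 1844, 'z', array([15.7, 22.4, 28.1]))
tin ([618.7, -190.9, 280.8, 55.2, 83.6], 'n', 358, 'z', array([71.4, 79.7, 82.9]))
```

Run:
```python
from h import *
p,h,W=shoot()
inb=lambda *a:box(W,*a)
def R(n,m):
    P=W[m]; print(n,rect(P) if len(P)>5 else len(P), axis(P[:,:2]) if len(P)>5 else "")
b=hue(h,105,125)&inb(.6,.77,-.03,.075,.03,.2); R("blue all",b);R("blue pad",b&inb(0,1,-1,1,.12,.14)); print("mean",W[b&inb(0,1,-1,1,.12,.14)].mean(0)*1000)
r=hue(h,170,8)&inb(.6,.77,-.1,.02,.03,.2); R("red all",r)
r=r&inb(0,1,-1,1,.12,.14);R("red pad",r);print("mean",W[r].mean(0)*1000)
rl=inb(.52,.62,.21,.49,.142,.17); R("rail",rl)
R("posts/rail lower",inb(.45,.7,.16,.23,.005,.03))
R("feet far",inb(.45,.7,.44,.56,.003,.03))
o=hue(h,5,20,180)&inb(.55,.72,-.42,-.16,.003,.04);R("orange",o)
wl=inb(.44,.68,-.45,-.16,.0185,.032)
R("traywalls",wl)
P=W[inb(.47,.57,-.45,-.16,.0185,.032)]
# walls: lines along tray x
for y0 in np.arange(-.45,-.16,.01):
    q=P[(P[:,1]>y0)&(P[:,1]<=y0+.01)]
    if len(q)>8: print(round(y0*1000),len(q),np.round(q.mean(0)*1000,1))
R("tin",inb(.53,.67,-.36,-.25,.066,.09)); print(W[inb(.53,.67,-.36,-.25,.066,.09)].mean(0)*1000)
t=hue(h,170,8,100)&inb(.35,.48,-.1,.05,.008,.03);R("brush handle",t)
R("brush whole",inb(.36,.54,-.05,.04,.0095,.03)); R("scraper whole",inb(.36,.54,-.14,-.06,.0095,.03))
cv2.imwrite("pics/c1.png",cv2.resize(p[140:320,90:450,::-1],(800,400),interpolation=cv2.INTER_CUBIC))
```

```text
blue all ([688.5, 31.7, 119.6, 49.3, 1.7], 'n', 413, 'z', array([ 48.8,  66.4, 131.5])) (array([677.1,  31.2]), array([0.9999, 0.0124]), array([-48.4,  71.5]))
blue pad ([683.5, 31.6, 24.8, 48.5, 89.0], 'n', 167, 'z', array([125. , 129.6, 132.1])) (array([682. ,  31.5]), array([1.    , 0.0095]), array([-22.7,  25.4]))
mean [682.04458538  31.45273433 129.33460721]
red all ([695.7, -39.4, 118.7, 50.0, 0.7], 'n', 443, 'z', array([ 43.2,  66.9, 131.1])) (array([682., -38.]), array([0.9989, 0.0465]), array([-45.7,  72.2]))
red pad ([691.3, -38.7, 48.3, 24.2, 1.6], 'n', 178, 'z', array([124.8, 128.9, 131.9])) (array([690.6, -38.7]), array([0.9997, 0.025 ]), array([-23.5,  24.8]))
mean [690.63418167 -38.70937607 128.74303347]
rail ([566.5, 342.6, 267.3, 13.3, 83.9], 'n', 504, 'z', array([151.2, 155. , 158.3])) (array([566.4, 344.1]), array([0.1042, 0.9946]), array([-135.1,  132.2]))
posts/rail lower ([571.2, 197.4, 220.1, 55.6, 2.4], 'n', 370, 'z', array([ 5.6,  8.2, 11.8])) (array([549.6, 190. ]), array([ 0.9959, -0.0906]), array([-89.1, 129.6]))
feet far ([574.6, 499.8, 119.3, 249.0, 89.9
[... 691 characters left out ...]
   23.5]
tin ([606.3, -303.2, 55.4, 54.2, 1.2], 'n', 357, 'z', array([72. , 79.8, 83.1])) (array([ 605.1, -302.3]), array([-0.4818,  0.8763]), array([-29.6,  26. ]))
[ 605.13568349 -302.34943211   79.27729158]
brush handle ([425.8, -3.3, 21.9, 93.2, 89.7], 'n', 272, 'z', array([14.8, 18.6, 22.1])) (array([425.4,  -3.3]), array([ 1.    , -0.0095]), array([-46.2,  47. ]))
brush whole ([458.6, -6.3, 157.9, 45.4, 2.5], 'n', 646, 'z', array([12.7, 17.3, 21.5])) (array([471.7,  -3.6]), array([ 0.9999, -0.0129]), array([-92.7,  66.9]))
scraper whole ([452.0, -87.2, 50.0, 159.8, 84.9], 'n', 682, 'z', array([12.7, 17. , 21.3])) (array([466.3, -88.3]), array([ 0.9959, -0.0901]), array([-94.3,  65.5]))
```

View pics/c1.png

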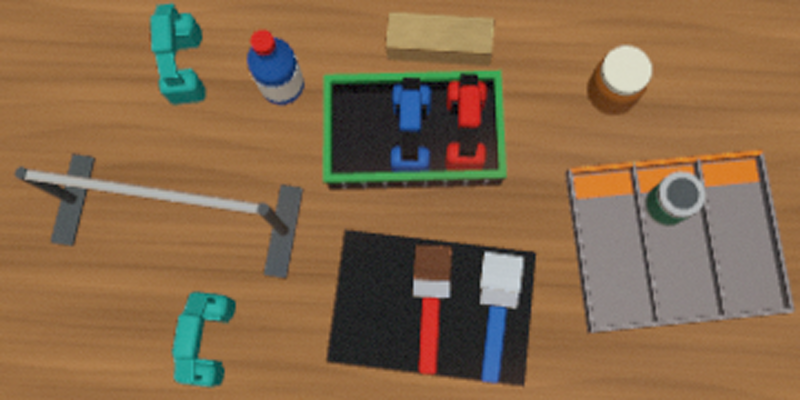

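Same layout in the crop: blue pad at (410,105), red pad at (468,100), rail (25,175)–(262,208). Starting the move.

Request:
apply_moves --motion '[{"xyz": [55, -28, -20], "twist": 0.15, "jaw": 0.2}, {"xyz": [108, -56, -20], "twist": 0.3, "jaw": 0.2}, {"xyz": [160, -84, -20], "twist": 0.349, "jaw": 0.2}, {"xyz": [210, -110, -20], "twist": 0.349, "jaw": 0.2}, {"xyz": [262, -136, -20], "twist": 0.349, "jaw": 0.2}]' --grip_force 50

```text
time: 0.82
ee_pos: [0.3937, -0.2913, 0.2683]
tcp_rot: [180.0, -0.0, 0.9]
wrist_force: [1.4, -0.6, 0.7]
opening: 0.0513
grasp_force: 0.0
```

```bash
python3 -c "
from h import *
go(682.5,31.5,250,1)
s=sensors.get_obs();print(s['ee_pos'],s['tcp_rot'],s['opening'])"
```

```text
go [ 294.2 -318.    18.3] twist -0.0009
[ 0.39365052 -0.29134322  0.26832381] [ 1.79987277e+02 -1.54761490e-02  9.48012810e-01] 0.05129904561982903
```

Request:
apply_moves --motion '[{"xyz": [40, -43, 0]}, {"xyz": [80, -86, 0]}, {"xyz": [120, -130, 0]}, {"xyz": [160, -173, 0]}, {"xyz": [200, -216, 0]}]'

```text
validation failed for argument at $.mo...
```

Request:
apply_moves --motion '[{"xyz": [40, -43, 0]}, {"xyz": [80, -86, 0]}, {"xyz": [94, -102, 0]}, {"xyz": [94, -102, 18]}, {"xyz": [94, -102, 18]}]'

```text
validation failed for argument at $.mo...
```

```bash
python3 -c "
from h import *
go(682.5,31.5,123,0.7)
s=sensors.get_obs();print(s['ee_pos'],s['tcp_rot'],s['opening'])
p,h,W=shoot('wrist');cv2.imwrite('pics/w1.png',p[:,:,::-1])"
```

```text
go [ 294.2 -318.   145.3] twist 0.0043
[ 0.39365052 -0.29134322  0.26832381] [ 1.79987277e+02 -1.54761490e-02  9.48012810e-01] 0.05129904561982903
```

View pics/w1.png

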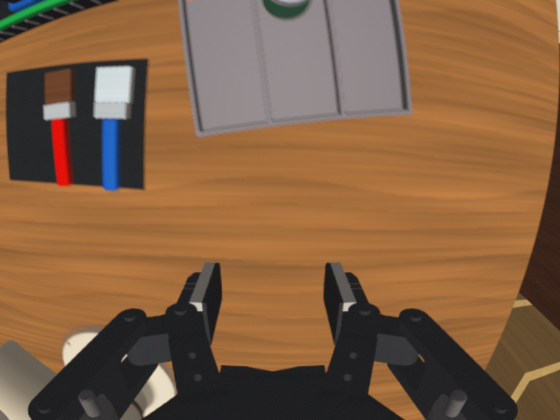

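The calls were refused because every row needs all three fields. The wrist view shows the mat tools at left and the tray ahead, with the fingers at (205,290) and (340,290).

Request:
apply_moves --motion '[{"xyz": [40, -43, 0], "twist": 0, "jaw": 0.2}, {"xyz": [80, -86, 0], "twist": 0, "jaw": 0.2}, {"xyz": [120, -130, 0], "twist": 0, "jaw": 0.2}, {"xyz": [160, -173, 0], "twist": 0, "jaw": 0.2}, {"xyz": [200, -216, 0], "twist": 0, "jaw": 0.2}]'

```text
time: 1.5
ee_pos: [0.5901, -0.0719, 0.2682]
tcp_rot: [180.0, -0.0, 1.0]
wrist_force: [-0.8, -1.4, 0.5]
opening: 0.0513
grasp_force: 0.0
```

Request:
apply_moves --motion '[{"xyz": [40, -43, 0], "twist": 0, "jaw": 0.2}, {"xyz": [80, -86, 0], "twist": 0, "jaw": 0.2}, {"xyz": [94, -102, 0], "twist": 0, "jaw": 0.2}, {"xyz": [94, -102, 18], "twist": 0, "jaw": 0.2}, {"xyz": [94, -102, 18], "twist": 0, "jaw": 0.2}]'

```text
time: 2.12
ee_pos: [0.6812, 0.0224, 0.2483]
tcp_rot: [-179.7, 0.2, 1.8]
wrist_force: [-0.0, 0.1, 0.2]
opening: 0.0513
grasp_force: 0.0
```

```bash
python3 -c "
from h import *
go(682.5,31.5,123,0.7)
s=sensors.get_obs();print(s['ee_pos'],s['tcp_rot'],s['opening'])
p,h,W=shoot('wrist');cv2.imwrite('pics/w2.png',p[:,:,::-1])"
```

```text
go [  1.5  -9.  125.3] twist 0.0196
[0.68124819 0.02243215 0.24830964] [-179.67515131    0.19184429    1.8211363 ] 0.051336074112602686
```

View pics/w2.png

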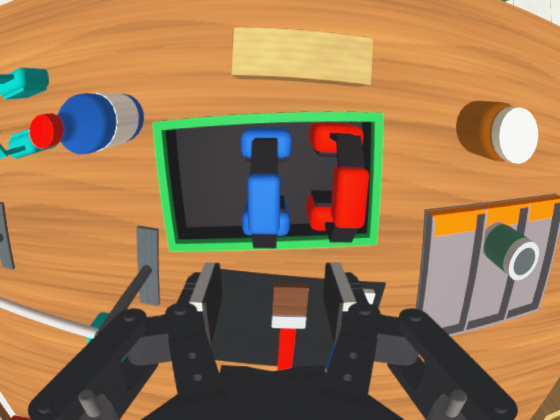

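The blue pad (263,200) lies ahead of the fingers with red at (348,195). Descending partway.

Request:
apply_moves --motion '[{"xyz": [1, -9, 20], "twist": 0.02, "jaw": 0.2}, {"xyz": [1, -9, 60], "twist": 0.02, "jaw": 0.2}, {"xyz": [1, -9, 85], "twist": 0.02, "jaw": 0.2}, {"xyz": [1, -9, 85], "twist": 0.02, "jaw": 0.2}]'

```text
time: 2.68
ee_pos: [0.6816, 0.0221, 0.1643]
tcp_rot: [-179.3, 0.2, 1.6]
wrist_force: [-0.1, -0.8, -0.2]
opening: 0.051
grasp_force: 0.0
```

```bash
python3 -c "
from h import *
go(682.5,31.5,123,0.7)
s=sensors.get_obs();print(s['ee_pos'],s['tcp_rot'],s['q'])
p,h,W=shoot('top')
b=hue(h,105,125)&box(W,.6,.77,-.03,.075,.12,.14);print(rect(W[b]))"
```

```text
go [ 1.1 -9.4 41.3] twist 0.0163
[0.6816181  0.02210277 0.16431802] [-1.79279362e+02  1.65286155e-01  1.63217206e+00] [  1.57415317  22.97293159  22.27893299  89.47201724   0.72047044
 179.94197677]
([0.0, 0.0, 0.0, 0.0, 0.0], 'n', 0, 'z', np.float64(nan))
  return np.nanmean(a, axis, out=out, keepdims=keepdims)
```

Joint 6 is at its limit, so I use the half-turn-equivalent grasp.

Request:
apply_moves --motion '[{"xyz": [0, 0, -40], "twist": -0.18, "jaw": 0.2}, {"xyz": [0, 0, -40], "twist": -0.36, "jaw": 0.2}, {"xyz": [0, 0, -40], "twist": -0.54, "jaw": 0.2}, {"xyz": [0, 0, -40], "twist": -0.72, "jaw": 0.2}, {"xyz": [0, 0, -40], "twist": -0.9, "jaw": 0.2}]'

```text
time: 3.35
ee_pos: [0.6831, 0.0219, 0.2082]
tcp_rot: [-179.7, -0.7, 53.6]
wrist_force: [0.5, -0.6, 0.2]
opening: 0.0514
grasp_force: 0.0
```

Request:
apply_moves --motion '[{"xyz": [0, 0, 0], "twist": -0.18, "jaw": 0.2}, {"xyz": [0, 0, 0], "twist": -0.36, "jaw": 0.2}, {"xyz": [0, 0, 0], "twist": -0.54, "jaw": 0.2}, {"xyz": [0, 0, 0], "twist": -0.72, "jaw": 0.2}, {"xyz": [0, 0, 0], "twist": -0.9, "jaw": 0.2}]'

```text
time: 3.98
ee_pos: [0.6831, 0.0219, 0.2082]
tcp_rot: [179.7, -0.7, 105.1]
wrist_force: [-0.0, -0.4, 0.1]
opening: 0.0514
grasp_force: 0.0
```

Request:
apply_moves --motion '[{"xyz": [0, 0, 0], "twist": -0.18, "jaw": 0.2}, {"xyz": [0, 0, 0], "twist": -0.36, "jaw": 0.2}, {"xyz": [0, 0, 0], "twist": -0.54, "jaw": 0.2}, {"xyz": [0, 0, 0], "twist": -0.72, "jaw": 0.2}, {"xyz": [0, 0, 0], "twist": -0.9, "jaw": 0.2}]'

```text
time: 4.6
ee_pos: [0.6831, 0.0219, 0.2081]
tcp_rot: [179.3, -0.1, 156.7]
wrist_force: [-0.0, -0.3, -0.1]
opening: 0.0517
grasp_force: 0.0
```

Request:
apply_moves --motion '[{"xyz": [0, 0, 0], "twist": -0.18, "jaw": 0.2}, {"xyz": [0, 0, 0], "twist": -0.36, "jaw": 0.2}, {"xyz": [0, 0, 0], "twist": -0.43, "jaw": 0.2}, {"xyz": [0, 0, 0], "twist": -0.43, "jaw": 0.2}]'

```text
time: 5.1
ee_pos: [0.6831, 0.0219, 0.2077]
tcp_rot: [179.3, 0.1, -179.0]
wrist_force: [-0.2, 0.2, -0.3]
opening: 0.0513
grasp_force: 0.0
```

```bash
python3 -c "
from h import *
go(682.5,31.5,123,-179.3)
s=sensors.get_obs();print(s['ee_pos'],s['tcp_rot'],s['q'])"
```

```text
go [ 0.4  9.6 84.7] twist 0.0044
[0.68305108 0.02191202 0.20766463] [ 1.79275843e+02  1.44167108e-01 -1.79046164e+02] [ 1.55402868 23.51967522 27.802434   94.13101356  0.72260705  0.60023803]
```

Request:
apply_moves --motion '[{"xyz": [0, 10, 0], "twist": 0, "jaw": 0.2}, {"xyz": [0, 10, 40], "twist": 0, "jaw": 0.2}, {"xyz": [0, 10, 70], "twist": 0, "jaw": 0.2}, {"xyz": [0, 10, 85], "twist": 0, "jaw": 0.2}, {"xyz": [0, 10, 85], "twist": 0, "jaw": 0.2}]'

```text
time: 5.72
ee_pos: [0.682, 0.0334, 0.1201]
tcp_rot: [179.3, -0.1, -179.0]
wrist_force: [-0.3, 0.8, 0.0]
opening: 0.0516
grasp_force: 0.0
```

```bash
python3 -c "
from h import *
go(682.5,31.5,123,-179.3)
s=sensors.get_obs();print(s['tcp_rot'])
p,h,W=shoot('scene');cv2.imwrite('pics/s2.png',cv2.resize(p[100:280,200:440,::-1],(800,600)))"
```

```text
go [-0.4 -1.9 -2.9] twist 0.0049
[ 1.79279445e+02 -8.86421669e-02 -1.79018429e+02]
```

View pics/s2.png

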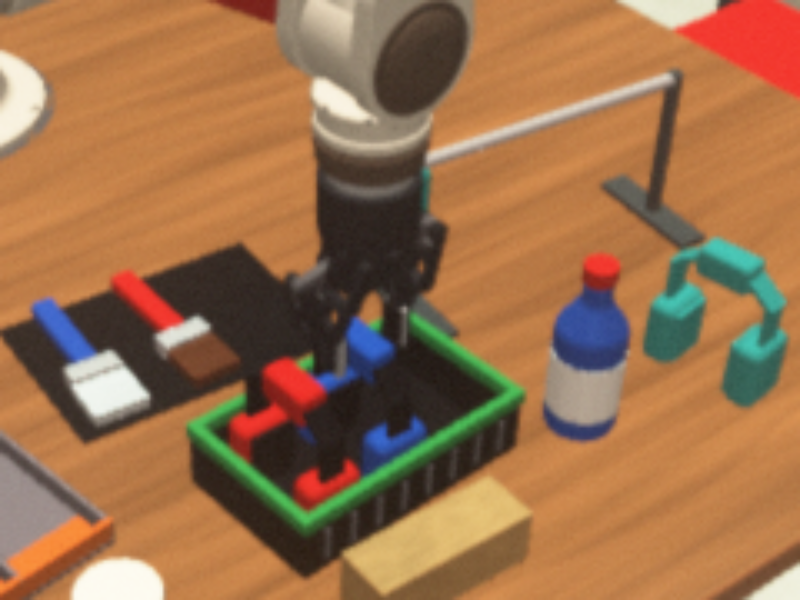

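The fingers straddle the blue pad at (365,345). Closing and lifting.

Request:
apply_moves --motion '[{"xyz": [0, -2, -3], "twist": 0, "jaw": -0.2}, {"xyz": [0, -2, -3], "twist": 0, "jaw": -0.6}, {"xyz": [0, -2, -3], "twist": 0, "jaw": -0.6}, {"xyz": [0, -2, -3], "twist": 0, "jaw": -0.6}, {"xyz": [0, -2, -3], "twist": 0, "jaw": -0.6}]'

```text
time: 6.4
ee_pos: [0.6833, 0.0307, 0.1258]
tcp_rot: [179.3, 0.2, -179.0]
wrist_force: [-0.4, -1.5, 7.7]
opening: 0.025
grasp_force: 51.6
```

Request:
apply_moves --motion '[{"xyz": [0, 0, -25], "twist": 0, "jaw": -0.6}, {"xyz": [0, 0, -60], "twist": 0, "jaw": -0.6}, {"xyz": [0, 0, -95], "twist": 0, "jaw": -0.6}, {"xyz": [0, 0, -130], "twist": 0, "jaw": -0.6}, {"xyz": [0, 0, -165], "twist": 0, "jaw": -0.6}]'

```text
time: 7.02
ee_pos: [0.6823, 0.0289, 0.29]
tcp_rot: [179.3, 0.0, -179.0]
wrist_force: [1.0, -0.9, -2.1]
opening: 0.0253
grasp_force: 50.3
```

```bash
python3 -c "
from h import *
go(564.4,325,292,174)
s=sensors.get_obs();print(s['ee_pos'],s['tcp_rot'],s['q'],s['opening'],s['grasp_force'])"
```

```text
go [112.8 298.1  -2. ] twist -6.1613
[0.68232519 0.02886161 0.2899653 ] [ 1.79275450e+02  7.92856542e-03 -1.79014795e+02] [  2.13790121  26.97203566  41.81991495 104.82537579   0.72424388
   1.15278794] 0.025279518763763976 50.30870854854584
```

Request:
apply_moves --motion '[{"xyz": [15, 25, -3], "twist": 0.02, "jaw": -0.6}, {"xyz": [33, 70, -3], "twist": 0.06, "jaw": -0.6}, {"xyz": [52, 120, -3], "twist": 0.1, "jaw": -0.6}, {"xyz": [70, 170, -3], "twist": 0.122, "jaw": -0.6}, {"xyz": [88, 220, -3], "twist": 0.122, "jaw": -0.6}]'

```text
time: 7.65
ee_pos: [0.5899, 0.2487, 0.2947]
tcp_rot: [179.3, -0.1, 174.0]
wrist_force: [0.5, 0.2, -2.6]
opening: 0.0249
grasp_force: 50.3
```

Request:
apply_moves --motion '[{"xyz": [8, 28, 0], "twist": 0, "jaw": -0.6}, {"xyz": [15, 53, 0], "twist": 0, "jaw": -0.6}, {"xyz": [15, 74, 0], "twist": 0, "jaw": -0.6}, {"xyz": [15, 81, 0], "twist": 0, "jaw": -0.6}, {"xyz": [15, 81, 0], "twist": 0, "jaw": -0.6}]'

```text
time: 8.28
ee_pos: [0.5843, 0.3294, 0.2951]
tcp_rot: [179.3, -0.1, 174.0]
wrist_force: [-0.2, -0.2, -0.9]
opening: 0.025
grasp_force: 50.3
```

```bash
python3 -c "
from h import *
go(564.4,325,180,174)
s=sensors.get_obs();print(s['ee_pos'],s['tcp_rot'],s['q'],s['opening'],s['grasp_force'])
p,h,W=shoot('scene');cv2.imwrite('pics/s3.png',cv2.resize(p[40:240,260:500,::-1],(720,600)))
rl=box(W,.52,.62,.19,.49,.142,.157)&(h[...,1]<60); print(rect(W[rl]),axis(W[rl]))
b=hue(h,105,125)&box(W,.45,.7,.25,.4,.15,.35); print(rect(W[b]))
p,h,W=shoot('top')
rl=box(W,.52,.62,.17,.28,.142,.17); print(axis(W[rl]))
rl=box(W,.52,.62,.38,.5,.142,.17); print(axis(W[rl]))
b=hue(h,105,125)&box(W,.45,.7,.25,.4,.15,.35); print(rect(W[b]))
"
```

```text
go [ 19.3  -6.4 115.1] twist 0.0004
[0.58429368 0.32939529 0.29509463] [ 1.79304164e+02 -1.21028755e-01  1.74022095e+02] [ 29.15691806  24.71354581  39.31838303 104.30334146   0.63870135
  35.13723869] 0.02495746924421845 50.26380479335785
([569.6, 328.2, 277.4, 15.0, 83.3], 'n', 194, 'z', array([147.9, 153.4, 156.4])) (array([567.1, 305.1, 152.8]), array([ 0.1045,  0.9945, -0.0032]), array([-115.5,  161.9]))
([590.8, 321.5, 47.6, 105.7, 82.3], 'n', 517, 'z', array([186.8, 223.4, 298.3]))
(array([554.5, 230.7, 154.7]), array([0.1075, 0.9942, 0.008 ]), array([-47.8,  49.8]))
(array([573.3, 399.5, 154.5]), array([ 0.7735,  0.6187, -0.1374]), array([-7.7,  5.3]))
([581.7, 318.6, 45.2, 112.1, 73.4], 'n', 502, 'z', array([195.1, 232.3, 300.3]))
```

View pics/s3.png

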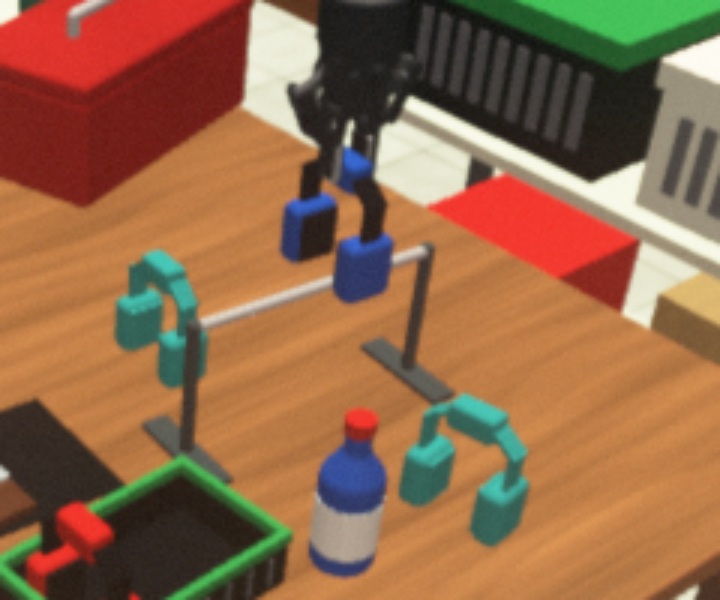

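The blue pair is held above the rail at (335,285) in the crop, with its cups either side along rail-x. Shifting ~18 mm nearer, then lowering.

Request:
apply_moves --motion '[{"xyz": [18, -4, 0], "twist": 0, "jaw": -0.6}, {"xyz": [18, -4, 0], "twist": 0, "jaw": -0.6}, {"xyz": [18, -4, 30], "twist": 0, "jaw": -0.6}, {"xyz": [18, -4, 60], "twist": 0, "jaw": -0.6}, {"xyz": [18, -4, 90], "twist": 0, "jaw": -0.6}]'

```text
time: 9.0
ee_pos: [0.5664, 0.328, 0.2045]
tcp_rot: [179.3, -0.1, 174.0]
wrist_force: [-0.0, 1.1, -2.8]
opening: 0.025
grasp_force: 50.3
```

Request:
apply_moves --motion '[{"xyz": [0, 0, 12], "twist": 0, "jaw": -0.6}, {"xyz": [0, 0, 18], "twist": 0, "jaw": -0.6}, {"xyz": [0, 0, 22], "twist": 0, "jaw": -0.6}, {"xyz": [0, 0, 24], "twist": 0, "jaw": -0.6}, {"xyz": [0, 0, 24], "twist": 0, "jaw": -0.6}]'

```text
time: 9.62
ee_pos: [0.566, 0.3289, 0.1817]
tcp_rot: [179.3, -0.1, 174.0]
wrist_force: [0.1, 0.1, -2.5]
opening: 0.0251
grasp_force: 50.3
```

```bash
python3 -c "
from h import *
go(566,325,180,174)
s=sensors.get_obs();print(s['ee_pos'],s['tcp_rot'],s['wrist_force'],s['opening'],s['grasp_force'])
p,h,W=shoot('scene');cv2.imwrite('pics/s4.png',cv2.resize(p[80:200,300:440,::-1],(700,600)))
"
```

```text
go [-0.4 -3.9  1.7] twist 0.0002
[0.56597205 0.32888566 0.18171696] [ 1.79265436e+02 -7.75107880e-02  1.74011558e+02] [ 0.06752763  0.14576448 -2.52329897] 0.025054195594200565 50.28612434864044
```

View pics/s4.png

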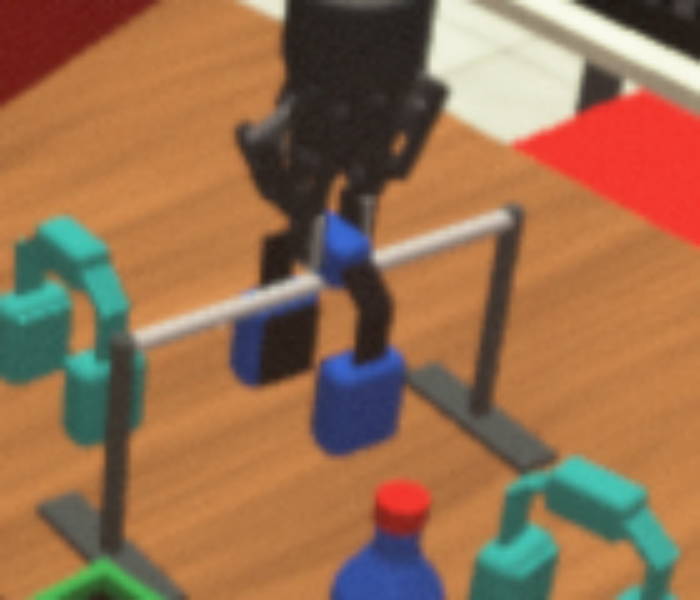

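The blue pair straddles the rail, its pad at (340,250) resting nearly on the bar. Lowering slightly, releasing and rising.

Request:
apply_moves --motion '[{"xyz": [0, 0, 1.5], "twist": 0, "jaw": -0.6}, {"xyz": [0, 0, 2.5], "twist": 0, "jaw": -0.6}, {"xyz": [0, 0, 2.5], "twist": 0, "jaw": 0.0}, {"xyz": [0, 0, 2.5], "twist": 0, "jaw": 0.1}, {"xyz": [0, 0, 2.5], "twist": 0, "jaw": 0.1}]'

```text
time: 10.3
ee_pos: [0.5658, 0.3288, 0.1787]
tcp_rot: [179.3, -0.1, 174.0]
wrist_force: [0.4, -0.2, -0.1]
opening: 0.0469
grasp_force: 0.0
```

Request:
apply_moves --motion '[{"xyz": [0, 0, -8], "twist": 0, "jaw": 0.1}, {"xyz": [0, 0, -30], "twist": 0, "jaw": 0.1}, {"xyz": [0, 0, -60], "twist": 0, "jaw": 0.1}, {"xyz": [0, -20, -60], "twist": 0, "jaw": 0.1}, {"xyz": [-10, -60, -60], "twist": 0, "jaw": 0.1}]'

```text
time: 10.92
ee_pos: [0.5694, 0.2679, 0.2388]
tcp_rot: [179.2, -0.1, 174.1]
wrist_force: [0.8, -0.6, -0.4]
opening: 0.0469
grasp_force: 0.0
```

```bash
python3 -c "
from h import *
go(691,-38.7,200,-179)
s=sensors.get_obs();print(s['ee_pos'],s['tcp_rot'],s['wrist_force'],s['opening'],s['grasp_force'])
p,h,W=shoot('scene')
b=hue(h,105,125)&box(W,.45,.7,.25,.4,.05,.35); print(rect(W[b]))
p,h,W=shoot('top')
b=hue(h,105,125)&box(W,.45,.7,.25,.4,.17,.35); print(rect(W[b]))
r=hue(h,170,8)&box(W,.6,.77,-.1,.02,.12,.14);print(rect(W[r]))
t=hue(h,170,8,100)&box(W,.35,.48,-.1,.05,.008,.03);print(rect(W[t]))
t=hue(h,105,125,100)&box(W,.35,.48,-.15,.05,.008,.03);print(rect(W[t]))
"
```

```text
go [-152.3 -292.6   38.8] twist 6.1635
[0.56940726 0.26791631 0.23883453] [ 1.79241718e+02 -5.31848806e-02  1.74141529e+02] [ 0.83859893 -0.55219284 -0.43275616] 0.04686531013178464 0.0
([570.8, 318.4, 107.4, 47.1, 0.6], 'n', 429, 'z', array([ 71.9, 108.1, 183.9]))
([0.0, 0.0, 0.0, 0.0, 0.0], 'n', 0, 'z', np.float64(nan))
([690.8, -38.8, 49.5, 24.0, 2.0], 'n', 181, 'z', array([124.8, 129.1, 132. ]))
([425.8, -3.2, 21.9, 93.2, 89.7], 'n', 273, 'z', array([14.7, 18.6, 21.8]))
([420.5, -84.9, 23.2, 92.8, 85.3], 'n', 274, 'z', array([14.8, 18.3, 22.3]))
  return np.nanmean(a, axis, out=out, keepdims=keepdims)
```

Request:
apply_moves --motion '[{"xyz": [-15, -40, 0], "twist": -0.03, "jaw": 0.15}, {"xyz": [-45, -90, 0], "twist": -0.06, "jaw": 0.15}, {"xyz": [-75, -140, 0], "twist": -0.09, "jaw": 0.15}, {"xyz": [-100, -190, 0], "twist": -0.12, "jaw": 0.15}, {"xyz": [-125, -240, 0], "twist": -0.12, "jaw": 0.15}]'

```text
time: 11.65
ee_pos: [0.6695, 0.0144, 0.2352]
tcp_rot: [179.3, 0.0, -179.1]
wrist_force: [0.5, 0.0, 0.2]
opening: 0.049
grasp_force: 0.0
```

```bash
python3 -c "
from h import *
go(690.8,-38.7,125,-178.5)"
```

```text
go [-20.5 -53.5 110.2] twist -0.0101
```

Request:
apply_moves --motion '[{"xyz": [-10, -30, 0], "twist": -0.01, "jaw": 0.15}, {"xyz": [-20, -54, 0], "twist": -0.01, "jaw": 0.15}, {"xyz": [-20, -54, 0], "twist": -0.01, "jaw": 0.15}, {"xyz": [-20, -54, 30], "twist": -0.01, "jaw": 0.15}, {"xyz": [-20, -54, 60], "twist": -0.01, "jaw": 0.15}]'

```text
time: 12.28
ee_pos: [0.6897, -0.036, 0.174]
tcp_rot: [179.3, 0.1, -178.5]
wrist_force: [-0.4, 0.6, 0.4]
opening: 0.0494
grasp_force: 0.0
```

```bash
python3 -c "
from h import *
go(690.8,-38.7,125,-178.5)"
```

```text
go [-1.  -2.8 49. ] twist 0.0
```

Request:
apply_moves --motion '[{"xyz": [-1, -3, 15], "twist": 0, "jaw": 0.15}, {"xyz": [-1, -3, 35], "twist": 0, "jaw": 0.15}, {"xyz": [-1, -3, 48], "twist": 0, "jaw": 0.15}, {"xyz": [-1, -3, 49], "twist": 0, "jaw": 0.15}, {"xyz": [-1, -3, 49], "twist": 0, "jaw": -0.6}]'

```text
time: 12.9
ee_pos: [0.691, -0.0395, 0.126]
tcp_rot: [179.3, 0.0, -178.5]
wrist_force: [-1.0, -1.0, -0.2]
opening: 0.0316
grasp_force: 0.0
```

Request:
apply_moves --motion '[{"xyz": [0, 0, 0], "twist": 0, "jaw": -0.6}, {"xyz": [0, 0, 0], "twist": 0, "jaw": -0.6}, {"xyz": [0, 0, 0], "twist": 0, "jaw": -0.6}]'

```text
time: 13.28
ee_pos: [0.6911, -0.0398, 0.1262]
tcp_rot: [179.3, 0.1, -178.5]
wrist_force: [-0.2, -0.5, 5.7]
opening: 0.0254
grasp_force: 50.2
```

Request:
apply_moves --motion '[{"xyz": [0, 0, -25], "twist": 0, "jaw": -0.6}, {"xyz": [0, 0, -60], "twist": 0, "jaw": -0.6}, {"xyz": [0, 0, -95], "twist": 0, "jaw": -0.6}, {"xyz": [0, 0, -130], "twist": 0, "jaw": -0.6}, {"xyz": [0, 0, -168], "twist": 0, "jaw": -0.6}]'

```text
time: 13.9
ee_pos: [0.6904, -0.0416, 0.2935]
tcp_rot: [179.3, -0.1, -178.5]
wrist_force: [1.3, -0.3, -1.6]
opening: 0.025
grasp_force: 49.4
```

```bash
python3 -c "
from h import *
go(557,248,292,174)
s=sensors.get_obs();print(s['ee_pos'],s['q'])"
```

```text
go [126.  293.    1.5] twist -6.153
[ 0.69043011 -0.04164561  0.29350847] [ -3.73344434  29.1107542   45.23388617 106.27194671   0.72690267
  -5.19539829]
```

Request:
apply_moves --motion '[{"xyz": [15, 30, 0], "twist": 0.03, "jaw": -0.6}, {"xyz": [38, 80, 0], "twist": 0.06, "jaw": -0.6}, {"xyz": [60, 130, 0], "twist": 0.1, "jaw": -0.6}, {"xyz": [83, 180, 0], "twist": 0.13, "jaw": -0.6}, {"xyz": [105, 230, 0], "twist": 0.13, "jaw": -0.6}]'

```text
time: 14.52
ee_pos: [0.5788, 0.1869, 0.2956]
tcp_rot: [179.3, -0.1, 174.0]
wrist_force: [0.4, -0.1, -1.9]
opening: 0.025
grasp_force: 49.5
```

```bash
python3 -c "
from h import *
go(557,248,182,174)"
```

```text
go [ 28.1  58.4 113.6] twist -0.0004
```

Request:
apply_moves --motion '[{"xyz": [14, 30, 0], "twist": 0, "jaw": -0.6}, {"xyz": [28, 57, 0], "twist": 0, "jaw": -0.6}, {"xyz": [28, 57, 0], "twist": 0, "jaw": -0.6}, {"xyz": [28, 57, 25], "twist": 0, "jaw": -0.6}, {"xyz": [28, 57, 60], "twist": 0, "jaw": -0.6}]'

```text
time: 15.15
ee_pos: [0.5586, 0.2454, 0.2366]
tcp_rot: [179.3, -0.0, 174.0]
wrist_force: [-0.6, -0.3, -2.6]
opening: 0.0249
grasp_force: 49.7
```

Request:
apply_moves --motion '[{"xyz": [0, 0, 25], "twist": 0, "jaw": -0.6}, {"xyz": [0, 0, 40], "twist": 0, "jaw": -0.6}, {"xyz": [0, 0, 48], "twist": 0, "jaw": -0.6}, {"xyz": [0, 0, 53], "twist": 0, "jaw": -0.6}, {"xyz": [0, 0, 53], "twist": 0, "jaw": -0.6}]'

```text
time: 15.78
ee_pos: [0.5581, 0.2465, 0.1841]
tcp_rot: [179.3, -0.1, 174.0]
wrist_force: [0.3, 0.2, -1.0]
opening: 0.0249
grasp_force: 49.6
```

```bash
python3 -c "
from h import *
go(557,248,180,174)
s=sensors.get_obs();print(s['ee_pos'],s['tcp_rot'],s['wrist_force'],s['opening'],s['grasp_force'])
p,h,W=shoot('scene');cv2.imwrite('pics/s5.png',cv2.resize(p[80:200,280:440,::-1],(800,600)))
"
```

```text
go [1.3 1.3 4.1] twist 0.0002
[0.55812458 0.24653786 0.18411234] [ 1.79272482e+02 -8.17616118e-02  1.74009629e+02] [ 0.25585635  0.21907345 -0.9759584 ] 0.02490988934405619 49.63236629962921
```

View pics/s5.png

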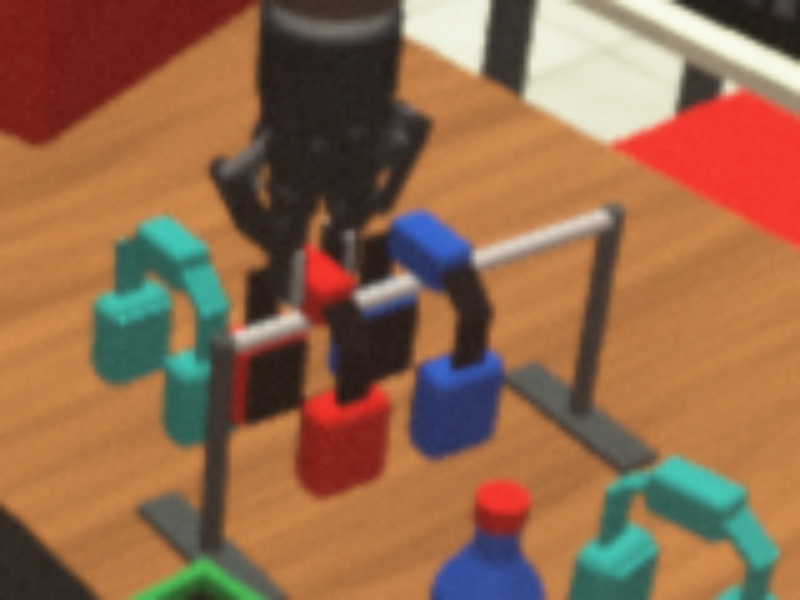

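The red pair straddles the rail at (325,285) next to blue at (430,245). Lowering 4.5 mm, releasing, rising.

Request:
apply_moves --motion '[{"xyz": [0, 0, 2.5], "twist": 0, "jaw": -0.6}, {"xyz": [0, 0, 5], "twist": 0, "jaw": -0.6}, {"xyz": [0, 0, 5], "twist": 0, "jaw": -0.6}, {"xyz": [0, 0, 5], "twist": 0, "jaw": 0.05}, {"xyz": [0, 0, 5], "twist": 0, "jaw": 0.05}]'

```text
time: 16.45
ee_pos: [0.558, 0.2466, 0.1788]
tcp_rot: [179.3, -0.1, 174.0]
wrist_force: [0.1, -0.9, -0.8]
opening: 0.045
grasp_force: 0.0
```

Request:
apply_moves --motion '[{"xyz": [0, 0, 4], "twist": 0, "jaw": 0.05}, {"xyz": [0, 0, -10], "twist": 0, "jaw": 0.05}, {"xyz": [0, 0, -35], "twist": 0, "jaw": 0.05}, {"xyz": [0, -30, -60], "twist": 0, "jaw": 0.05}, {"xyz": [0, -80, -60], "twist": 0, "jaw": 0.3}]'

```text
time: 17.08
ee_pos: [0.5503, 0.1665, 0.2407]
tcp_rot: [179.2, 0.1, 174.1]
wrist_force: [-0.3, 0.4, -1.0]
opening: 0.0553
grasp_force: 0.0
```

```bash
python3 -c "
from h import *
go(606,-303,200,-173)
p,h,W=shoot('scene');cv2.imwrite('pics/s6.png',cv2.resize(p[80:200,280:440,::-1],(800,600)))
for a in ((105,125),(170,8)):
  b=hue(h,*a)&box(W,.45,.7,.21,.4,.05,.35); print(rect(W[b]),(W[b].max(0)*1000).round(),(W[b].min(0)*1000).round())
p,h,W=shoot('top');cv2.imwrite('pics/t2.png',p[:,:,::-1])
t=box(W,.53,.67,-.36,-.25,.06,.09);print('tin',rect(W[t]),W[t].mean(0))
t=hue(h,170,8,100)&box(W,.3,.48,-.1,.05,.008,.03);print(rect(W[t]))
t=hue(h,105,125,100)&box(W,.3,.48,-.15,.05,.008,.03);print(rect(W[t]))
print('brush',rect(W[box(W,.35,.55,-.05,.05,.0095,.03)]),'scr',rect(W[box(W,.35,.55,-.14,-.06,.0095,.03)]))
"
```

```text
go [-103.4 -461.4   40.7] twist 6.0586
([580.7, 318.5, 46.3, 88.6, 87.6], 'n', 377, 'z', array([ 71.4, 111.5, 184.6])) [625. 343. 188.] [537. 294.  63.]
([566.0, 274.3, 114.2, 107.8, 82.7], 'n', 612, 'z', array([ 67.7, 112.6, 183.7])) [617. 325. 187.] [507. 213.  58.]
tin ([606.1, -303.4, 55.5, 54.6, 15.7], 'n', 373, 'z', array([66.5, 79.9, 83.2])) [ 0.604606   -0.30183376  0.07890001]
([425.8, -3.3, 21.9, 93.1, 89.7], 'n', 275, 'z', array([14.9, 18.5, 21.8]))
([420.2, -84.4, 22.2, 92.2, 85.0], 'n', 276, 'z', array([14.5, 18.8, 22.3]))
brush ([458.7, -6.0, 158.2, 45.4, 2.2], 'n', 645, 'z', array([12.6, 17.1, 21.5])) scr ([452.0, -87.4, 50.3, 159.8, 85.0], 'n', 687, 'z', array([12.4, 17.2, 21.4]))
```

View pics/s6.png

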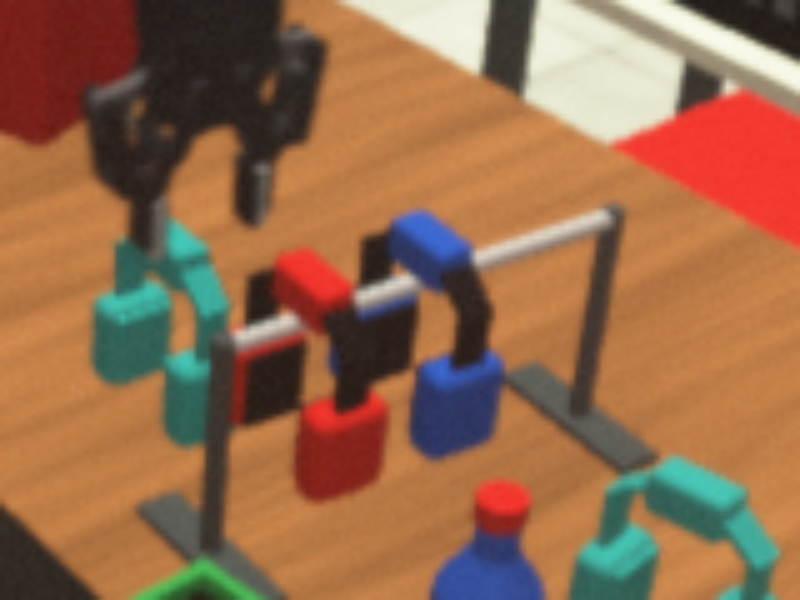

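Both pairs hang properly, red pad at (312,290) and blue pad at (432,250). Next the tin.

Request:
apply_moves --motion '[{"xyz": [-12, -50, 10], "twist": 0, "jaw": 1}, {"xyz": [-24, -105, 10], "twist": 0, "jaw": 1}, {"xyz": [-37, -160, 10], "twist": 0, "jaw": 1}, {"xyz": [-49, -215, 10], "twist": 0, "jaw": 1}, {"xyz": [-61, -270, 10], "twist": 0, "jaw": 1}]'

```text
time: 17.8
ee_pos: [0.5824, -0.11, 0.2251]
tcp_rot: [179.3, -0.1, 174.0]
wrist_force: [0.7, 0.6, 0.1]
opening: 0.0858
grasp_force: 0.0
```

Request:
apply_moves --motion '[{"xyz": [-12, -55, 20], "twist": 0, "jaw": 1}, {"xyz": [-24, -110, 35], "twist": 0, "jaw": 1}, {"xyz": [-33, -155, 50], "twist": 0, "jaw": 1}, {"xyz": [-42, -190, 60], "twist": 0, "jaw": 1}, {"xyz": [-42, -190, 80], "twist": 0, "jaw": 1}]'

```text
time: 18.42
ee_pos: [0.6045, -0.3034, 0.1419]
tcp_rot: [179.3, -0.0, 173.8]
wrist_force: [0.5, 1.2, 0.5]
opening: 0.0854
grasp_force: 0.0
```

```bash
python3 -c "
from h import *
go(605.5,-302.5,55)
s=sensors.get_obs();print(s['ee_pos'],s['tcp_rot'],s['opening'])"
```

```text
go [-0.9  1.  86.9] twist None
[ 0.60447156 -0.30341303  0.14190987] [ 1.79324154e+02 -4.48347515e-02  1.73847430e+02] 0.08539590209998724
```

Request:
apply_moves --motion '[{"xyz": [-1, 0, 20], "twist": 0, "jaw": 1}, {"xyz": [-1, 0, 50], "twist": 0, "jaw": 1}, {"xyz": [-1, 0, 75], "twist": 0, "jaw": 1}, {"xyz": [-1, 0, 87], "twist": 0, "jaw": 1}, {"xyz": [-1, 0, 87], "twist": 0, "jaw": 0}]'

```text
time: 19.05
ee_pos: [0.6049, -0.2996, 0.0546]
tcp_rot: [179.3, -0.2, 174.0]
wrist_force: [0.1, 0.2, -0.6]
opening: 0.0698
grasp_force: 0.0
```

Request:
apply_moves --motion '[{"xyz": [0, 0, 0], "twist": 0, "jaw": 0}, {"xyz": [0, 0, 0], "twist": 0, "jaw": 0}, {"xyz": [0, 0, 0], "twist": 0, "jaw": 0}]'

```text
time: 19.42
ee_pos: [0.6058, -0.3002, 0.0567]
tcp_rot: [179.3, 0.0, 174.0]
wrist_force: [-0.2, 0.1, 6.4]
opening: 0.055
grasp_force: 53.8
```

Request:
apply_moves --motion '[{"xyz": [0, 0, -20], "twist": 0, "jaw": 0}, {"xyz": [0, 0, -50], "twist": 0, "jaw": 0}, {"xyz": [0, 0, -80], "twist": 0, "jaw": 0}, {"xyz": [0, 0, -100], "twist": 0, "jaw": 0}, {"xyz": [0, 0, -100], "twist": 0, "jaw": 0}]'

```text
time: 20.05
ee_pos: [0.6057, -0.3014, 0.1574]
tcp_rot: [179.3, 0.1, 174.0]
wrist_force: [0.6, -0.2, -2.5]
opening: 0.0549
grasp_force: 53.7
```

```bash
python3 -c "
from h import *
go(680,27,155,-178)
s=sensors.get_obs();print(s['ee_pos'],s['tcp_rot'],s['opening'])"
```

```text
go [-39.6 334.3   2.4] twist 6.1437
[ 0.60567475 -0.3013756   0.15744226] [1.79347189e+02 7.25726835e-02 1.74009641e+02] 0.054864048138094396
```

Request:
apply_moves --motion '[{"xyz": [-4, 35, -5], "twist": 0, "jaw": 0}, {"xyz": [-10, 90, -5], "twist": -0.03, "jaw": 0}, {"xyz": [-17, 145, -5], "twist": -0.06, "jaw": 0}, {"xyz": [-23, 200, -5], "twist": -0.1, "jaw": 0}, {"xyz": [-30, 250, -5], "twist": -0.14, "jaw": 0}]'

```text
time: 20.68
ee_pos: [0.6606, -0.0536, 0.1619]
tcp_rot: [179.3, -0.1, -177.9]
wrist_force: [1.3, 0.4, -3.1]
opening: 0.0551
grasp_force: 54.0
```

```bash
python3 -c "
from h import *
go(680,27,60,-178)"
```

```text
go [-22.3  79.8 101.9] twist 0.0021
```

Request:
apply_moves --motion '[{"xyz": [-12, 45, 0], "twist": 0, "jaw": 0}, {"xyz": [-22, 79, 0], "twist": 0, "jaw": 0}, {"xyz": [-22, 79, 0], "twist": 0, "jaw": 0}, {"xyz": [-22, 79, 30], "twist": 0, "jaw": 0}, {"xyz": [-22, 79, 60], "twist": 0, "jaw": 0}]'

```text
time: 21.3
ee_pos: [0.6797, 0.0242, 0.1025]
tcp_rot: [179.3, -0.0, -178.0]
wrist_force: [0.0, 0.4, -3.7]
opening: 0.055
grasp_force: 54.1
```

Request:
apply_moves --motion '[{"xyz": [0, 0, 20], "twist": 0, "jaw": 0}, {"xyz": [0, 0, 35], "twist": 0, "jaw": 0}, {"xyz": [0, 0, 42], "twist": 0, "jaw": 0}, {"xyz": [0, 0, 45], "twist": 0, "jaw": 0}, {"xyz": [0, 0, 45], "twist": 0, "jaw": 0}]'

```text
time: 21.92
ee_pos: [0.6804, 0.0254, 0.0595]
tcp_rot: [179.3, 0.0, -178.0]
wrist_force: [-0.1, 0.2, -3.4]
opening: 0.0553
grasp_force: 54.1
```

Request:
apply_moves --motion '[{"xyz": [0, 0, 2], "twist": 0, "jaw": 0}, {"xyz": [0, 0, 2.5], "twist": 0, "jaw": 0}, {"xyz": [0, 0, 2.5], "twist": 0, "jaw": 0.4}, {"xyz": [0, 0, 2.5], "twist": 0, "jaw": 1}, {"xyz": [0, 0, 2.5], "twist": 0, "jaw": 1}]'

```text
time: 22.55
ee_pos: [0.6802, 0.0254, 0.0567]
tcp_rot: [179.3, 0.0, -178.0]
wrist_force: [-0.1, 0.1, 0.2]
opening: 0.0854
grasp_force: 0.0
```

Request:
apply_moves --motion '[{"xyz": [0, 0, 0], "twist": 0, "jaw": 1}, {"xyz": [0, 0, -25], "twist": 0, "jaw": 1}, {"xyz": [0, 0, -60], "twist": 0, "jaw": 1}, {"xyz": [50, 0, -100], "twist": 0, "jaw": 1}, {"xyz": [100, 0, -100], "twist": 0, "jaw": 0.3}]'

```text
time: 23.18
ee_pos: [0.5806, 0.0206, 0.1593]
tcp_rot: [179.3, 0.3, -178.0]
wrist_force: [-0.4, 0.5, 0.4]
opening: 0.0696
grasp_force: 0.0
```

```bash
python3 -c "
from h import *
p,h,W=shoot('top');cv2.imwrite('pics/t3.png',cv2.resize(p[140:320,90:450,::-1],(800,400),interpolation=cv2.INTER_CUBIC))
t=hue(h,170,8,100)&box(W,.3,.6,-.15,.12,.008,.03);print(rect(W[t]))
t=hue(h,105,125,100)&box(W,.3,.6,-.15,.12,.008,.03);print(rect(W[t]))
t=box(W,.62,.75,-.03,.1,.07,.09);print('tin',rect(W[t]),W[t].mean(0))
"
```

```text
([0.0, 0.0, 0.0, 0.0, 0.0], 'n', 0, 'z', np.float64(nan))
([459.4, -96.6, 11.2, 3.3, 1.5], 'n', 9, 'z', array([12.3, 17.8, 20.3]))
tin ([0.0, 0.0, 0.0, 0.0, 0.0], 'n', 0, 'z', np.float64(nan)) [nan nan nan]
  return np.nanmean(a, axis, out=out, keepdims=keepdims)
<string>:6: RuntimeWarning: Mean of empty slice.
  ret = um.true_divide(
```

View pics/t3.png

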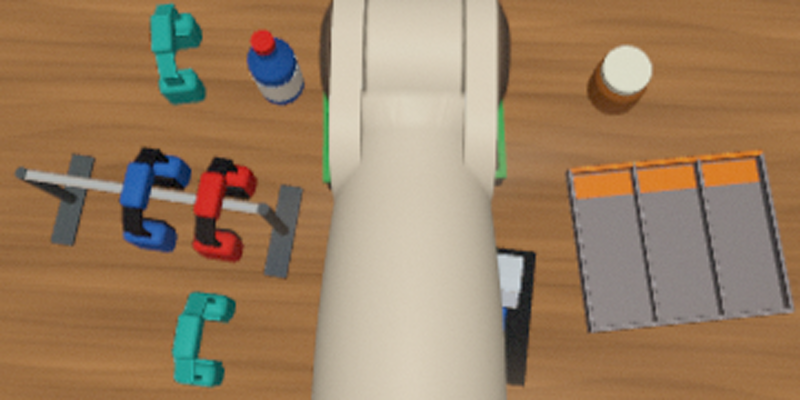

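The top view shows both pairs hanging, at (145,195) and (215,200), and the tray empty. The arm hides the crate and mat, so I move it aside and look again.

Request:
apply_moves --motion '[{"xyz": [10, -50, 0], "twist": 0, "jaw": 0.1}, {"xyz": [20, -100, 0], "twist": 0, "jaw": 0.1}, {"xyz": [30, -150, 0], "twist": 0, "jaw": 0.1}, {"xyz": [40, -200, 0], "twist": 0, "jaw": 0.1}, {"xyz": [50, -250, 0], "twist": 0, "jaw": 0.1}]'

```text
time: 23.85
ee_pos: [0.5388, -0.2326, 0.1533]
tcp_rot: [179.3, 0.0, -178.0]
wrist_force: [0.4, 0.1, -0.3]
opening: 0.047
grasp_force: 0.0
```

```bash
python3 -c "
from h import *
p,h,W=shoot('top');cv2.imwrite('pics/t4.png',cv2.resize(p[140:320,90:450,::-1],(800,400),interpolation=cv2.INTER_CUBIC))
for a in((170,8),(105,125)):
  t=hue(h,*a,100)&box(W,.3,.6,-.2,.12,.008,.03);P=W[t];print(rect(P),axis(P[:,:2]))
t=box(W,.62,.75,-.03,.1,.07,.09);print('tin',rect(W[t]),W[t].mean(0))
print('brush',rect(W[box(W,.35,.55,-.05,.05,.0095,.03)]),'scr',rect(W[box(W,.35,.55,-.14,-.06,.0095,.03)]))
s=sensors.get_obs();print(s['ee_pos'],s['tcp_rot'])
"
```

```text
([445.3, -5.5, 27.8, 132.9, 83.6], 'n', 275, 'z', array([14.5, 18.2, 21.9])) (array([425.5,  -3.3]), array([ 0.9998, -0.0187]), array([-46.4,  84.7]))
([420.8, -84.3, 22.0, 92.6, 84.9], 'n', 273, 'z', array([14.5, 18.5, 21.9])) (array([420.2, -84.1]), array([ 0.996 , -0.0896]), array([-45.8,  46.9]))
tin ([681.6, 27.3, 53.6, 54.3, 87.2], 'n', 316, 'z', array([76.1, 80.2, 83. ])) [0.68046313 0.02677439 0.07993731]
brush ([458.6, -5.9, 158.2, 45.3, 2.1], 'n', 646, 'z', array([12.9, 17. , 21.5])) scr ([452.0, -89.4, 50.4, 160.0, 87.4], 'n', 687, 'z', array([12.4, 16.8, 21.4]))
[ 0.53763204 -0.23750118  0.15288768] [ 1.79405526e+02 -3.15541250e-02 -1.78143507e+02]
```

View pics/t4.png

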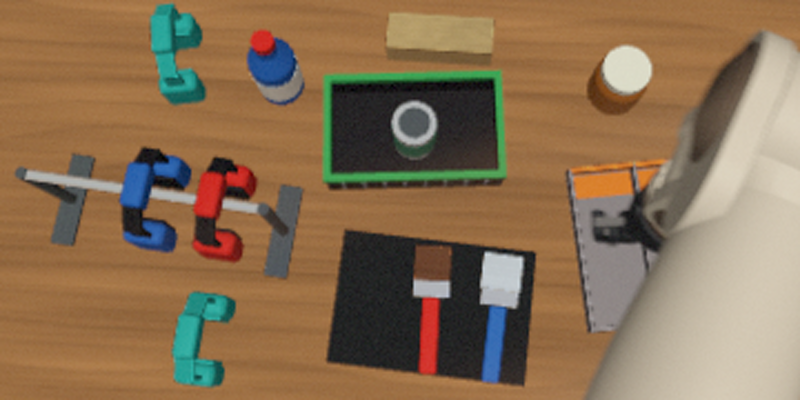

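Tin is upright in the crate at (414,125); brush handle at (430,335), scraper handle at (493,345). Scraper next.

```bash
python3 -c "
from h import *
go(447.6,-86.6,60,174.9)"
```

```text
go [ 85.1 153.7  92.9] twist -6.1618
```

Request:
apply_moves --motion '[{"xyz": [25, 45, 20], "twist": 0.06, "jaw": 0.1}, {"xyz": [50, 90, 40], "twist": 0.121, "jaw": 0.1}, {"xyz": [75, 135, 65], "twist": 0.121, "jaw": 0.1}, {"xyz": [85, 154, 85], "twist": 0.121, "jaw": 0.1}, {"xyz": [85, 154, 92], "twist": 0.121, "jaw": 0.1}]'

```text
time: 24.52
ee_pos: [0.4478, -0.0779, 0.0624]
tcp_rot: [179.3, -0.1, 175.2]
wrist_force: [-1.1, -1.0, -0.3]
opening: 0.047
grasp_force: 0.0
```

```bash
python3 -c "
from h import *
go(447.6,-86.6,23,174.9)
s=sensors.get_obs();print(s['ee_pos'],s['tcp_rot'])"
```

```text
go [-0.5 -8.7 39.4] twist 0.0053
[ 0.44780026 -0.07788243  0.06241533] [ 1.79278949e+02 -1.43874409e-01  1.75205752e+02]
```

Request:
apply_moves --motion '[{"xyz": [0, -8, 0], "twist": 0, "jaw": 0.1}, {"xyz": [0, -8, 0], "twist": 0, "jaw": 0.1}, {"xyz": [0, -8, 0], "twist": 0, "jaw": 0.1}]'

```text
time: 24.9
ee_pos: [0.4486, -0.0877, 0.0636]
tcp_rot: [179.3, -0.1, 175.0]
wrist_force: [0.7, -0.4, 0.5]
opening: 0.0472
grasp_force: 0.0
```

```bash
python3 -c "
from h import *
go(447.6,-86.6,23,174.9)
s=sensors.get_obs();print(s['ee_pos'],s['tcp_rot'])"
```

```text
go [ 1.   1.  40.6] twist 0.0022
[ 0.44855323 -0.08766527  0.06361455] [ 1.79290449e+02 -5.04841669e-02  1.75026455e+02]
```

Request:
apply_moves --motion '[{"xyz": [1, 0, 20], "twist": 0, "jaw": 0.1}, {"xyz": [1, 0, 35], "twist": 0, "jaw": 0.1}, {"xyz": [1, 0, 40], "twist": 0, "jaw": 0.1}, {"xyz": [1, 0, 40], "twist": 0, "jaw": -0.7}, {"xyz": [1, 0, 40], "twist": 0, "jaw": -0.7}]'

```text
time: 25.52
ee_pos: [0.4474, -0.0864, 0.0238]
tcp_rot: [179.3, -0.0, 175.1]
wrist_force: [0.1, -0.1, -1.4]
opening: 0.0208
grasp_force: 49.1
```

Request:
apply_moves --motion '[{"xyz": [0, 0, 0], "twist": 0, "jaw": -0.7}, {"xyz": [0, 0, 0], "twist": 0, "jaw": -0.7}, {"xyz": [0, 0, 0], "twist": 0, "jaw": -0.7}]'

```text
time: 25.9
ee_pos: [0.4473, -0.0864, 0.0237]
tcp_rot: [179.3, -0.0, 175.1]
wrist_force: [0.0, -0.7, 4.3]
opening: 0.0206
grasp_force: 49.9
```

Request:
apply_moves --motion '[{"xyz": [0, 0, -15], "twist": 0, "jaw": -0.7}, {"xyz": [0, 0, -35], "twist": 0, "jaw": -0.7}, {"xyz": [0, 0, -60], "twist": 0, "jaw": -0.7}, {"xyz": [0, 0, -60], "twist": 0, "jaw": -0.7}]'

```text
time: 26.4
ee_pos: [0.448, -0.0873, 0.0852]
tcp_rot: [179.3, 0.1, 175.1]
wrist_force: [-0.2, 0.2, -1.4]
opening: 0.0209
grasp_force: 49.1
```

```bash
python3 -c "
from h import *
go(555.7,-315.9,85,-171.8)
s=sensors.get_obs();print(s['ee_pos'],s['tcp_rot'])
p,h,W=shoot('scene')
t=hue(h,105,125,100)&box(W,.3,.6,-.2,.12,.03,.2);print(rect(W[t]))"
```

```text
go [-1.268e+02 -2.186e+02  2.000e-01] twist 6.0545
[ 0.44803608 -0.08729627  0.08516977] [1.79305912e+02 9.19074080e-02 1.75096199e+02]
([423.1, -88.5, 42.8, 87.0, 66.3], 'n', 60, 'z', array([ 76.9,  80.9, 112.3]))
```

Request:
apply_moves --motion '[{"xyz": [-20, -35, 0], "twist": -0.05, "jaw": -0.7}, {"xyz": [-47, -82, 0], "twist": -0.1, "jaw": -0.7}, {"xyz": [-75, -130, 0], "twist": -0.15, "jaw": -0.7}, {"xyz": [-102, -177, 0], "twist": -0.2, "jaw": -0.7}, {"xyz": [-127, -218, 0], "twist": -0.229, "jaw": -0.7}]'

```text
time: 27.08
ee_pos: [0.5549, -0.3167, 0.0785]
tcp_rot: [179.2, -0.0, -171.7]
wrist_force: [0.2, 1.2, -0.8]
opening: 0.0204
grasp_force: 49.2
```

Request:
apply_moves --motion '[{"xyz": [0, 0, 0], "twist": 0, "jaw": -0.7}, {"xyz": [0, 0, 0], "twist": 0, "jaw": -0.7}]'

```text
time: 27.32
ee_pos: [0.5541, -0.3146, 0.0787]
tcp_rot: [179.2, -0.0, -171.8]
wrist_force: [0.5, 0.4, -0.5]
opening: 0.0207
grasp_force: 49.3
```

```bash
python3 -c "
from h import *
go(555.7,-315.9,26.5,-171.8)
s=sensors.get_obs();print(s['ee_pos'],s['tcp_rot'])"
```

```text
go [-1.4 -1.5 52.2] twist -0.0002
[ 0.55412044 -0.31461339  0.07871616] [ 1.79184865e+02 -4.16756479e-02 -1.71811403e+02]
```

Request:
apply_moves --motion '[{"xyz": [-1, -2, 15], "twist": 0, "jaw": -0.7}, {"xyz": [-1, -2, 32], "twist": 0, "jaw": -0.7}, {"xyz": [-1, -2, 45], "twist": 0, "jaw": -0.7}, {"xyz": [-1, -2, 51], "twist": 0, "jaw": -0.7}, {"xyz": [-1, -2, 52], "twist": 0, "jaw": -0.7}]'

```text
time: 27.95
ee_pos: [0.5559, -0.3161, 0.0277]
tcp_rot: [179.3, 0.0, -171.8]
wrist_force: [1.2, -0.6, -1.3]
opening: 0.0204
grasp_force: 49.4
```

Request:
apply_moves --motion '[{"xyz": [0, 0, 0], "twist": 0, "jaw": -0.7}, {"xyz": [0, 0, 0.5], "twist": 0, "jaw": -0.3}, {"xyz": [0, 0, 0.5], "twist": 0, "jaw": -0.25}, {"xyz": [0, 0, 0.5], "twist": 0, "jaw": -0.25}]'

```text
time: 28.45
ee_pos: [0.5563, -0.3164, 0.0279]
tcp_rot: [179.3, 0.1, -171.8]
wrist_force: [-0.5, -0.1, -0.2]
opening: 0.0318
grasp_force: 0.0
```

Request:
apply_moves --motion '[{"xyz": [0, 0, -10], "twist": 0, "jaw": -0.25}, {"xyz": [0, 0, -35], "twist": 0, "jaw": -0.25}, {"xyz": [0, 0, -60], "twist": 0, "jaw": 0}, {"xyz": [30, 45, -60], "twist": 0, "jaw": 0.1}, {"xyz": [60, 90, -60], "twist": 0, "jaw": 0.1}]'

```text
time: 29.08
ee_pos: [0.4834, -0.236, 0.0894]
tcp_rot: [179.3, 0.1, -171.8]
wrist_force: [-0.1, 0.1, -0.0]
opening: 0.0469
grasp_force: 0.0
```

Request:
apply_moves --motion '[{"xyz": [0, 0, 0], "twist": 0, "jaw": 0.1}]'

```text
time: 29.2
ee_pos: [0.4818, -0.2344, 0.0893]
tcp_rot: [179.2, 0.0, -171.7]
wrist_force: [0.2, -1.0, 0.2]
opening: 0.0473
grasp_force: 0.0
```

```bash
python3 -c "
from h import *
p,h,W=shoot('top')
t=hue(h,170,8,100)&box(W,.3,.47,-.2,.12,.008,.03);P=W[t];print(rect(P),axis(P[:,:2]))
t=box(W,.35,.55,-.05,.05,.0095,.03);print('brush',rect(W[t]))
s=sensors.get_obs();print(s['ee_pos'],s['tcp_rot'])
(c,d)=P[:,:2].mean(0)*1000,axis(P[:,:2])[1]; g=c+27.5*d;print(g,d)
go(*g,60,np.degrees(np.arctan2(d[1],d[0]))+180)
p,h,W=shoot('scene')
t=hue(h,105,125,100)&box(W,.42,.7,-.45,-.2,.005,.1);P=W[t];print('scr',rect(P),axis(P[:,:2]))
"
```

```text
([424.5, -3.2, 21.9, 90.6, 89.7], 'n', 268, 'z', array([14.9, 18.8, 22.1])) (array([424. ,  -3.2]), array([ 0.9999, -0.0111]), array([-44.9,  45.8]))
brush ([458.6, -6.0, 158.1, 45.3, 2.2], 'n', 649, 'z', array([12.3, 17.4, 21.5]))
[ 0.48342051 -0.23576202  0.08982757] [ 1.79328750e+02  1.35784447e-01 -1.71727064e+02]
[451.53233723  -3.54984925] [ 0.9999 -0.0111]
go [ -1.9 234.4  29.8] twist -6.1277
scr ([532.0, -322.4, 90.1, 21.1, 8.6], 'n', 233, 'z', array([14.4, 20.8, 24. ])) (array([ 531.9, -323.8]), array([0.9891, 0.1475]), array([-44.8,  45.3]))
```

Request:
apply_moves --motion '[{"xyz": [0, 45, 5], "twist": 0.05, "jaw": 0.1}, {"xyz": [-1, 95, 10], "twist": 0.1, "jaw": 0.1}, {"xyz": [-2, 145, 15], "twist": 0.155, "jaw": 0.1}, {"xyz": [-3, 190, 20], "twist": 0.155, "jaw": 0.1}, {"xyz": [-3, 234, 25], "twist": 0.155, "jaw": 0.1}]'

```text
time: 29.92
ee_pos: [0.4545, -0.0032, 0.0673]
tcp_rot: [179.3, 0.0, 179.3]
wrist_force: [0.5, -0.6, 1.0]
opening: 0.047
grasp_force: 0.0
```

Request:
apply_moves --motion '[{"xyz": [0, 0, 0], "twist": 0, "jaw": 0.1}, {"xyz": [0, 0, 0], "twist": 0, "jaw": 0.1}]'

```text
time: 30.18
ee_pos: [0.4544, -0.0046, 0.0671]
tcp_rot: [179.3, 0.0, 179.4]
wrist_force: [1.1, -0.3, 0.5]
opening: 0.0474
grasp_force: 0.0
```

```bash
python3 -c "
from h import *
go(453,-3.6,23.5,179.4)"
```

```text
go [ 1.5  1.  43.6] twist -0.0008
```

Request:
apply_moves --motion '[{"xyz": [1, 1, 20], "twist": 0, "jaw": 0.1}, {"xyz": [1, 1, 36], "twist": 0, "jaw": 0.1}, {"xyz": [1, 1, 43], "twist": 0, "jaw": 0.1}, {"xyz": [1, 1, 43], "twist": 0, "jaw": -0.7}, {"xyz": [1, 1, 43], "twist": 0, "jaw": -0.7}]'

```text
time: 30.8
ee_pos: [0.4528, -0.0028, 0.0243]
tcp_rot: [179.3, 0.0, 179.3]
wrist_force: [-0.2, -0.2, -0.1]
opening: 0.0203
grasp_force: 49.7
```

Request:
apply_moves --motion '[{"xyz": [0, 0, 0], "twist": 0, "jaw": -0.7}, {"xyz": [0, 0, 0], "twist": 0, "jaw": -0.7}, {"xyz": [0, 0, 0], "twist": 0, "jaw": -0.7}]'

```text
time: 31.18
ee_pos: [0.4527, -0.0026, 0.0241]
tcp_rot: [179.3, 0.0, 179.3]
wrist_force: [-0.2, -0.9, 3.0]
opening: 0.0204
grasp_force: 50.2
```

Request:
apply_moves --motion '[{"xyz": [0, 0, -15], "twist": 0, "jaw": -0.7}, {"xyz": [0, 0, -35], "twist": 0, "jaw": -0.7}, {"xyz": [0, 0, -60], "twist": 0, "jaw": -0.7}, {"xyz": [0, 0, -60], "twist": 0, "jaw": -0.7}]'

```text
time: 31.68
ee_pos: [0.4536, -0.0034, 0.0859]
tcp_rot: [179.3, 0.2, 179.3]
wrist_force: [-0.8, -0.4, -1.6]
opening: 0.0209
grasp_force: 49.7
```

```bash
python3 -c "
from h import *
go(543.8,-233.3,85,-171.8)
s=sensors.get_obs();print(s['ee_pos'],s['tcp_rot'])"
```

```text
go [ -92.8 -228.9    0.9] twist 6.1286
[ 0.45362645 -0.00339598  0.08592693] [1.79273582e+02 1.66571608e-01 1.79340527e+02]
```

Request:
apply_moves --motion '[{"xyz": [-18, -45, 0], "twist": -0.04, "jaw": -0.7}, {"xyz": [-38, -92, 0], "twist": -0.08, "jaw": -0.7}, {"xyz": [-58, -140, 0], "twist": -0.12, "jaw": -0.7}, {"xyz": [-76, -187, 0], "twist": -0.155, "jaw": -0.7}, {"xyz": [-93, -229, 0], "twist": -0.155, "jaw": -0.7}]'

```text
time: 32.3
ee_pos: [0.5428, -0.2351, 0.0797]
tcp_rot: [179.2, 0.0, -171.8]
wrist_force: [-0.1, 0.5, -0.5]
opening: 0.0203
grasp_force: 49.7
```

Request:
apply_moves --motion '[{"xyz": [0, 0, 0], "twist": 0, "jaw": -0.7}, {"xyz": [0, 0, 0], "twist": 0, "jaw": -0.7}]'

```text
time: 32.55
ee_pos: [0.5422, -0.2331, 0.0797]
tcp_rot: [179.2, -0.0, -171.8]
wrist_force: [-0.4, 0.8, -0.4]
opening: 0.0204
grasp_force: 49.7
```

```bash
python3 -c "
from h import *
go(543.8,-233.3,27,-171.8)"
```

```text
go [-1.6 -0.4 52.7] twist -0.0
```

Request:
apply_moves --motion '[{"xyz": [-1, -1, 15], "twist": 0, "jaw": -0.7}, {"xyz": [-1, -1, 32], "twist": 0, "jaw": -0.7}, {"xyz": [-1, -1, 46], "twist": 0, "jaw": -0.7}, {"xyz": [-1, -1, 52], "twist": 0, "jaw": -0.7}, {"xyz": [-1, -1, 53], "twist": 0, "jaw": -0.7}]'

```text
time: 33.17
ee_pos: [0.5437, -0.2335, 0.0272]
tcp_rot: [179.3, 0.0, -171.8]
wrist_force: [0.4, 0.3, -0.3]
opening: 0.0208
grasp_force: 49.7
```

Request:
apply_moves --motion '[{"xyz": [0, 0, 0.5], "twist": 0, "jaw": -0.7}, {"xyz": [0, 0, 0.5], "twist": 0, "jaw": -0.3}, {"xyz": [0, 0, 0.5], "twist": 0, "jaw": -0.25}, {"xyz": [0, 0, 0.5], "twist": 0, "jaw": -0.25}]'

```text
time: 33.67
ee_pos: [0.544, -0.2337, 0.0275]
tcp_rot: [179.3, 0.1, -171.8]
wrist_force: [1.1, -0.1, 0.5]
opening: 0.032
grasp_force: 0.0
```

Request:
apply_moves --motion '[{"xyz": [0, 0, -10], "twist": 0, "jaw": -0.25}, {"xyz": [0, 0, -35], "twist": 0, "jaw": -0.25}, {"xyz": [0, 0, -80], "twist": 0, "jaw": 0}, {"xyz": [40, 40, -100], "twist": 0, "jaw": 0.1}, {"xyz": [80, 80, -120], "twist": 0, "jaw": 0.1}]'

```text
time: 34.3
ee_pos: [0.4525, -0.1669, 0.1494]
tcp_rot: [179.3, 0.1, -171.8]
wrist_force: [-0.2, 0.2, 1.0]
opening: 0.0469
grasp_force: 0.0
```

Request:
apply_moves --motion '[{"xyz": [40, 35, 0], "twist": 0, "jaw": 0.1}, {"xyz": [80, 70, 0], "twist": 0, "jaw": 0.1}, {"xyz": [80, 110, 0], "twist": 0, "jaw": 0.1}, {"xyz": [80, 110, 0], "twist": 0, "jaw": 0.1}]'

```text
time: 34.8
ee_pos: [0.3581, -0.0685, 0.1506]
tcp_rot: [179.3, 0.2, -171.6]
wrist_force: [0.5, 0.7, 1.6]
opening: 0.0469
grasp_force: 0.0
```

```bash
python3 -c "
from h import *
p,h,W=shoot('top');cv2.imwrite('pics/t5.png',cv2.resize(p[120:320,50:450,::-1],(800,400),interpolation=cv2.INTER_CUBIC))
for a in((170,8),(105,125)):
  t=hue(h,*a,100)&box(W,.42,.6,-.46,-.18,.008,.06);P=W[t];print(rect(P),axis(P[:,:2]))
"
```

```text
([518.8, -235.5, 94.9, 23.1, 8.5], 'n', 266, 'z', array([16.1, 20.3, 23.6])) (array([ 517.7, -235. ]), array([0.9904, 0.1384]), array([-46.5,  48.4]))
([530.0, -317.1, 93.9, 25.9, 2.8], 'n', 262, 'z', array([16.2, 20.2, 23.5])) (array([ 529.6, -317.6]), array([0.9923, 0.1238]), array([-46.8,  47.4]))
```

View pics/t5.png

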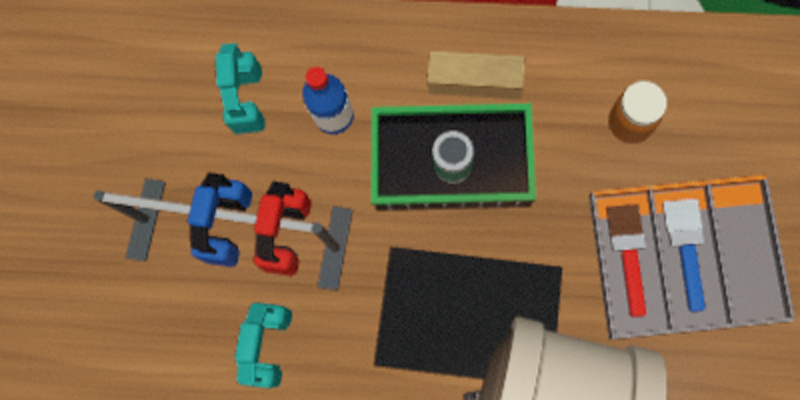

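The final view shows all placements good: both ear pairs on the rail at (205,205) and (270,225), the tin at (453,155), the brush at (630,260) and the scraper at (688,255).

```bash
python3 -c "
from workcell import bot
print(bot.job_done())"
```

```text
the job is handed in; nothing more can be done
None
```

The job is handed in: the blue and red ear defenders hang on the rail, the tin stands upright in the crate, and the brush and scraper lie flat in separate tray compartments, heads to the orange end.

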